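Release a key-locked emergency stop, take the key out and put it away

TASK

The disc sander's emergency stop is latched down with its key standing in it. Turn the key clockwise until the button lets go and let the button rise all the way, then turn the key back anticlockwise to its stop, the only position where it comes out, draw it straight out and put it in the steel dish. Work the key by feel and never force it, leave the button released, and do not disturb the other things on the bench.

Things in the scene. Friction and masses are not known exactly. Their poses are not given: they have to be found in the camera images.
- station: Machine control station screwed to the bench: a grey box 84 (x) x 156 (y) x 55 mm high. Origin: centre of its underside, z up. On its top: the emergency stop with the lock at x 0, y -36 mm, and a small flush round start button at x 0, y +42 mm (leave it alone). Its place and yaw vary.
- lock_axis (a point): Point on the vertical axis of the emergency stop and its lock, on the box's top, 55 mm above the bench. Clockwise and anticlockwise are meant as seen from above.
- head_face (a point): Centre of the flat top of the emergency stop's mushroom head (40 mm across), at the mouth of the keyhole; 82 mm above the bench while latched down, 91 mm when released. The keyhole is a 13 mm round hole with one notch 5.9 mm wide in a steel lock barrel; the notch shows home and its direction is not measured. This point's axes are the station's.
- head (a joint): Height of the mushroom head (m): 0 latched, as at the start; 0.009 released, at its upper stop. The catch lets go with the key about 0.6 rad clockwise of its start. A spring of 5 to 6 N then lifts the head and the key, if the hand gives way; while the key is held down the head cannot rise, and turned back in that state it stays latched.
- key: Key, upright in the lock at the start, its x along the station's x. Origin: its tip, then 17.5 mm below the head's face; z up along its 54 mm. Blade 12 (x) x 4 from z 0 to 9; round stem 12 across from z 8 to 24 with one lug towards +x (5 wide, out to 13.5 mm from the axis, z 8.5 to 13.5); flat bow z 24 to 54, 30 wide (x) x 9 thick (y). 45 g.
- key_bow (a point): Middle of the key's bow, on its axis, 46 mm above the tip: grip here across the 9 mm thickness (key y) from above. In the lock the bow begins 6.5 mm above the head's face. The lock turns with some 0.03 N m of friction and stays where it is left. The key has about 1 mm of play up and down in it.
- key_mid (a point): Point on the key's axis 30 mm from its tip. The key was left part turned: home, the only place where its lug passes the notch (within about 5 degrees), is 0.05 to 0.8 rad anticlockwise of the start, unmeasured. A firm stop at home, and one 1.75 rad clockwise of home, are felt as moment about the axis. Over some 0.15 N m, or 15 N of pull or push, bends it.
- dish: Loose round steel parts dish, 130 mm across the rim, 30 mm high, floor 5 mm thick and flat out to 47 mm from the centre. Origin: centre of its underside. 0.4 kg.
- screwdriver: Bystander: screwdriver, 200 long, lying between the station and the dish.
- sanding_block: Bystander: cork sanding block 70 x 45 x 30.
- tape: Bystander: roll of tape lying flat, 100 mm across, 24 mm high.
- glue: Bystander: glue bottle, 52 mm across, 140 mm high, standing.
- bracket: Bystander: steel angle bracket 60 x 40 x 50 mm.
- hammer: Bystander: hammer, 280 mm long, lying.
- clamp: Bystander: bar clamp, about 300 mm long, lying.
Not all that is in view belongs to the job. Of the things shaped like the key, the black one is meant.

How it is judged:
By the outcome, as a careful person would: the job done as asked, in the order asked, and still so for the second after the job is handed in, with the robot touching nothing.
It also fails if it takes over 64 s, if anything falls off the work surface, if the arm or the gripper's body presses on something with over 40 N, if the wrist force passes 120 N, or if a joint passes its speed limit or range.

ROBOT

A 6-joint arm with a two-finger parallel gripper is mounted at the origin on the work surface. World frame = base frame: x ahead of the robot, y to its left, z up, the work surface at z = 0. Lengths are in m, angles in rad, forces in N, time in s.
With the tool pointing down it reaches from about 0.325 to 0.775 m from the base axis. Payload 9.3 kg.
Tool frame: the origin (TCP) lies on the centre line of the jaws, within the pads' length; the fingertips stand 17 mm ahead of it and the grasp point (between the pads) lies 2 mm behind it; z points along the fingers, y is the line along which they close (so a half turn about z gives the same grasp; the last joint's range is limited). The gripper opens to 85 mm and grips with 20 to 120 N. Pads are 22 mm wide; open, the fingers measure 114 mm over their backs; the gripper's body (76 mm by 85 mm) begins 54 mm behind the grasp point. The pads swing forward as they close: fully open they stand 13 mm farther back than shut.
Start: joints at [1.015, 0.259, 0.021, 1.334, 0, 1.418], TCP at [0.216, 0.506, 0.217] pointing down, gripper open.
Joint ranges: [-3.04, 3.04], [-0.91, 1.82], [-1.04, 1.36], [-1.92, 1.95], [-1.52, 1.45], [-3.14, 3.14]. Speed limits (rad/s): [2.22, 2.22, 2.79, 3.14, 3.14, 3.14].

INTERFACE

Orientations are given as [roll, pitch, yaw] about the fixed x, y, z axes, in that order (R = Rz(yaw) Ry(pitch) Rx(roll)).
In Python, from workcell import get_state, grab_frame, sign_off gives the robot as it stands.
- The arm moves only by the tool move_arm, never from a script. Its argument "moves" is a list that holds one entry, the list of rows, each a list of 4 numbers: the shift along the tool's x, y, z in m, then the turn about the tool's z in degrees. A call has exactly 10 rows; each row is the pose to reach, as a shift and turn from the pose commanded when the call began, along the tool's axes at that moment; what a row does not reach only later rows make up. A row lasts 1/12 s, in which the tool goes at most 41.7 mm and 7.16 degrees, less where a joint would pass 70% of its speed; a pose out of reach is approached as far as the arm can. A call with a gripper value outside its range is refused whole. "fingers" is the finger opening in m, from 0 to 0.0854, set as the call begins (left out, the last holds). The fingers move at their own pace and stop on an object; the grip force is fixed at half the most. Time passes only in rows, so rows that repeat a pose let the fingers close, or fill a call up. It gives the time, the measured TCP pose, the force, the opening and the grip force at its end, in the units of the state.
- get_state(): the state, without advancing time (a new reading comes with each control period).
- grab_frame(name): name is "side" or "top" or "wrist"; returns a dict with "color" (384x512x3 uint8, red, green, blue), "vertical_fov" (degrees; the focal length in pixels is half the picture's height over the tangent of half this angle, whatever the lens; pixels are square), "cx", "cy" (the principal point, pixels), "D" ([k1, k2, p1, p2, k3] as OpenCV has them; the pictures are not rectified), "R" (3x3) and "t" (3): a world point X has camera coordinates R X + t. Camera axes: x right, y down, z forward; pixel columns grow to the right and rows downward; lengths in m; the calibration is good to about 2 mm. A picture is of the moment at which its call begins. There is no depth.
- sign_off(): hands the job in; it is judged then, once.
The state is a dict: "t": time; "qpos": joint angles; "dq": joint speeds; "tau": joint torques, N m; "tool_pos": TCP position; "tool_rot": TCP orientation; "wrist_force": force on the tool from outside, world axes, zero at the start; "ft_torque": the same for the moment, N m; "grip_width": finger opening in m; "grip_force": force on a finger pad.
Only numpy, scipy, OpenCV 4.12 (cv2) and the standard library are available. Lean on these libraries where they do the work, as an engineer would, in place of code of your own. Each camera call takes 0.05 s, during which the arm holds its last target. There are 200 camera calls.

## Working session

There is one attempt and no reset: what is moved stays moved. The work goes in short steps, Python scripts to look and compute and a tool call to move; the robot and the scene stay as the last step left them, time stands still between calls to the robot, and variables do not carry over. Pictures are saved under pics/ and viewed, at most 10 in all, crops included, and the job is handed in when it is done.

Besides the shell and the picture viewer there is one more tool, called after "Emit:" as name(argument=value, ...), one argument or row to a line, values as JSON. move_arm: Moves the arm, as the interface text tells. Its arguments: {"type":"object","properties":{"moves":{"type":"array"},"fingers":{"type":"number"}},"required":["moves"]}

```bash
ls; mkdir -p pics; cat > h.py <<'E'
import numpy as np,cv2,pickle
from workcell import get_state,grab_frame,sign_off
def cam(f):
    h=f["color"].shape[0]; fl=h/2/np.tan(np.radians(f["vertical_fov"])/2)
    return np.array([[fl,0,f["cx"]],[0,fl,f["cy"]],[0,0,1]]),np.array(f["D"],float)
def ray(f,px):
    K,D=cam(f); u=cv2.undistortPoints(np.array(px,float).reshape(-1,1,2),K,D).reshape(-1,2)
    R=np.array(f["R"]);t=np.array(f["t"])
    d=np.c_[u,np.ones(len(u))]@R; return -R.T@t,d/np.linalg.norm(d,axis=1)[:,None]
def plane(f,px,z):
    o,d=ray(f,px); return o+d*((z-o[2])/d[:,2])[:,None]
def tri(obs):
    A=np.zeros((3,3));b=np.zeros(3)
    for f,p in obs:
        o,d=ray(f,p);P=np.eye(3)-np.outer(d[0],d[0]);A+=P;b+=P@o
    return np.linalg.solve(A,b)
def proj(f,X):
    K,D=cam(f);r,_=cv2.Rodrigues(np.array(f["R"]));return cv2.projectPoints(np.array(X,float).reshape(-1,1,3),r,np.array(f["t"],float),K,D)[0].reshape(-1,2)
def shot(n,tag):
    f=grab_frame(n);pickle.dump(f,open(f"pics/{tag}.pkl","wb"));cv2.imwrite(f"pics/{tag}.png",f["color"][:,:,::-1]);return f
def load(t): return pickle.load(open(f"pics/{t}.pkl","rb"))
E
python3 - <<'E'
from h import *
a=[shot(n,n+"0") for n in("side","top","wrist")]
cv2.imwrite("pics/st0.png",cv2.resize(np.hstack([a[1]["color"],a[0]["color"]])[:,:,::-1],(800,300)))
for f in a: print(f["vertical_fov"],-np.array(f["R"]).T@f["t"],f["D"])
print(get_state())
E
```

```text
pics
57.602971545415485 [0.29651377 0.60211774 0.76227694] [0.03382366 0.         0.         0.         0.        ]
44.353296512868575 [ 0.46127553 -0.08393249  1.49501575] [0.05931253 0.         0.         0.         0.        ]
68.74552019923777 [0.14681639 0.53449881 0.37344223] [-0.02511391  0.          0.          0.          0.        ]
{'t': 0.15, 'qpos': array([1.01535799e+00, 2.59059137e-01, 2.09539386e-02, 1.33370641e+00,
       9.12958325e-06, 1.41815272e+00]), 'dq': array([-0.00196261, -0.00191956,  0.00214782,  0.00054132, -0.00104758,
        0.00031497]), 'tau': array([ 3.46641071e-03, -5.55970609e+01,  3.44661820e+01,  1.13659829e-02,
       -1.43484035e-04, -5.83608494e-05]), 'tool_pos': array([0.2155    , 0.5057815 , 0.21631411]), 'tool_rot': array([-3.14059057e+00, -1.63398392e-04,  2.73879784e+00]), 'wrist_force': array([ 1.04239919,  0.1119623 , -0.18251022]), 'ft_torque': array([ 0.02353786,  0.03590457, -0.00037331]), 'grip_force': 0.0, 'grip_width': 0.08542849860495359}
```

View pics/top0.png

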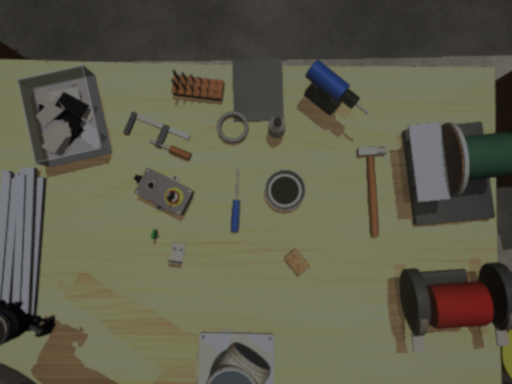

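View pics/side0.png

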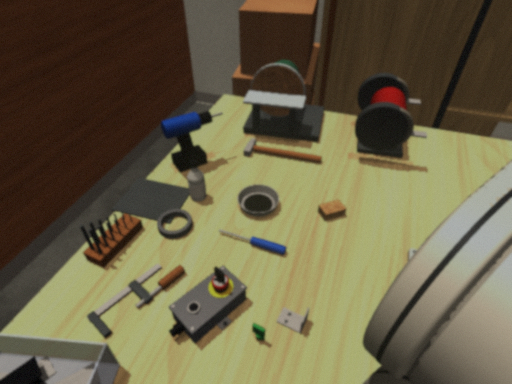

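The top view shows the station at (165,192) with the e-stop's yellow ring at (173,196), the dish at (285,190), and the screwdriver at (236,200). Candidates for the key are the black one in the lock (top 172,195; side 219,278) and a green key-like thing on the bench (top 155,236; side 258,330). I choose the black one and check it in a close crop.

```bash
python3 - <<'E'
from h import *
t=load("top0");s=load("side0")
a=cv2.resize(t["color"][160:225,125:205],(400,325),interpolation=cv2.INTER_CUBIC)
b=cv2.resize(s["color"][258:340,168:248],(400,410),interpolation=cv2.INTER_CUBIC)
a=cv2.copyMakeBorder(a,0,85,0,0,cv2.BORDER_CONSTANT)
cv2.imwrite("pics/c0.png",np.hstack([a,b])[:,:,::-1])
for f,n,box in((t,"top",(125,160,205,225)),(s,"side",(168,258,248,340))):
    hsv=cv2.cvtColor(f["color"],cv2.COLOR_RGB2HSV)
    x0,y0,x1,y1=box
    m=np.zeros(hsv.shape[:2],np.uint8);m[y0:y1,x0:x1]=1
    red=((hsv[...,0]<8)|(hsv[...,0]>172))&(hsv[...,1]>130)&(hsv[...,2]>60)&(m>0)
    ye=(hsv[...,0]>18)&(hsv[...,0]<34)&(hsv[...,1]>150)&(m>0)
    for k,q in(("red",red),("yel",ye)):
        c=max(cv2.findContours(q.astype(np.uint8),0,1)[0],key=cv2.contourArea,default=None)
        if c is not None: print(n,k,q.sum(),cv2.minAreaRect(c))
E
```

```text
top red 1 ((173.0, 191.0), (0.0, 0.0), 0.0)
top yel 23 ((173.13368225097656, 202.33665466308594), (3.681637763977051, 10.149378776550293), 84.2894058227539)
side red 39 ((220.16749572753906, 285.3451843261719), (5.699763774871826, 14.106916427612305), 85.91438293457031)
side yel 195 ((220.82431030273438, 288.4459533691406), (15.946701049804688, 23.837854385375977), 80.53767395019531)
```

View pics/c0.png

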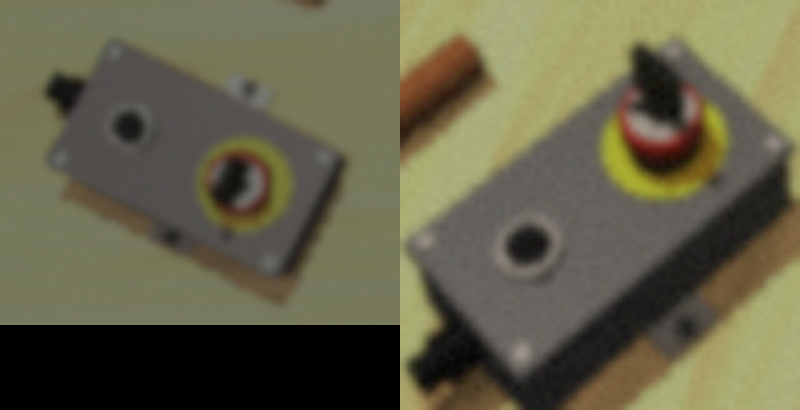

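The crop confirms the black key stands in the red head; the lock's ring centre is near (174,197) in the top view. Next I measure the station by its four screws in both views, the bow and the dish.

```bash
python3 - <<'E'
from h import *
t=load("top0");s=load("side0")
T=lambda u,v:(125+(u+.5)/5-.5,160+(v+.5)/5-.5)
S=lambda u,v:(168+(u-400+.5)/5-.5,258+(v+.5)/5-.5)
P=[]
for a,b in(((115,52),(425,241)),((60,160),(521,353)),((325,157),(675,48)),((270,262),(775,143)),((130,128),(528,245))):
    P.append(tri([(t,T(*a)),(s,S(*b))]));print(P[-1].round(4), plane(t,[T(*a)],.055).round(4),plane(s,[S(*b)],.055).round(4))
Q=np.array([plane(t,[T(*a)],.055)[0] for a in((115,52),(60,160),(325,157),(270,262))])
Qs=np.array([plane(s,[S(*a)],.055)[0] for a in((425,241),(521,353),(675,48),(775,143))])
for Q in(Q,Qs,np.array(P[:4])):
    c=Q.mean(0);yv=(Q[0]+Q[1]-Q[2]-Q[3])[:2];xv=(Q[0]+Q[2]-Q[1]-Q[3])[:2]
    ya=np.arctan2(yv[1],yv[0])-np.pi/2;xa=np.arctan2(xv[1],xv[0])
    yaw=ya; e=np.array([-np.sin(yaw),np.cos(yaw)])
    print("c",c,"yaw",ya,xa,"lock",c[:2]-.036*e,"start",c[:2]+.042*e,np.linalg.norm(yv)/2,np.linalg.norm(xv)/2)
# key top in side & red head
print("bow tri",tri([(t,T(232,182)),(s,S(652,70))]))
# dish
for f,n,b in((t,"top",(255,160,315,222)),(s,"side",(230,178,288,222))):
    x0,y0,x1,y1=b;hsv=cv2.cvtColor(f["color"],cv2.COLOR_RGB2HSV)[y0:y1,x0:x1]
    m=((hsv[...,1]<60)).astype(np.uint8)
    c=max(cv2.findContours(m,0,1)[0],key=cv2.contourArea);c=cv2.convexHull(c)
    e=cv2.fitEllipse(c+[[x0,y0]]);print(n,e,plane(f,[e[0]],.03).round(4),plane(f,[e[0]],0.015).round(4))
w=load("wrist0"); print(proj(w,np.array(P)))
E
```

```text
[0.6089 0.28   0.0512] [[0.6086 0.2791 0.055 ]] [[0.6071 0.2817 0.055 ]]
[0.5428 0.3115 0.0521] [[0.5415 0.3102 0.055 ]] [[0.5429 0.313  0.055 ]]
[0.546  0.1485 0.053 ] [[0.5464 0.1483 0.055 ]] [[0.5447 0.1496 0.055 ]]
[0.481  0.1803 0.0517] [[0.4815 0.1799 0.055 ]] [[0.4795 0.1822 0.055 ]]
[0.5623 0.2682 0.0561] [[0.562  0.2682 0.055 ]] [[0.5632 0.2678 0.055 ]]
c [0.54451989 0.22938647 0.055     ] yaw -0.43794838469065156 -0.4438695211508075 lock [0.52925292 0.19678402] start [0.56233135 0.26742266] 0.14408410420455384 0.07302794440518989
c [0.54352654 0.23160136 0.055     ] yaw -0.4459884982687048 -0.45868317463425207 lock [0.52799794 0.19912271] start [0.56164323 0.26949312] 0.14573739553921206 0.07220425286434522
c [0.54464056 0.23006262 0.05199751] yaw -0.4432591376594741 -0.450233476550264 lock [0.52920067 0.19754171] start [0.56265377 0.26800368] 0.1453676819738953 0.07282520830053643
bow tri [0.52972654 0.19551917 0.10533321]
top ((291.62835693359375, 185.35145568847656), (44.27375411987305, 81.4389877319336), 77.4000244140625) [[ 0.5715 -0.1653  0.03  ]] [[ 0.5726 -0.1661  0.015 ]]
side ((257.89141845703125, 199.34890747070312), (30.006357192993164, 40.25899887084961), 89.28569793701172) [[ 0.5537 -0.1325  0.03  ]] [[ 0.5589 -0.1475  0.015 ]]
[[223.38990645 435.79568572]
 [223.54152062 405.63901414]
 [136.39206902 433.3148951 ]
 [132.83032703 401.82093102]
 [204.26636164 423.19285496]]
```

View pics/wrist0.png

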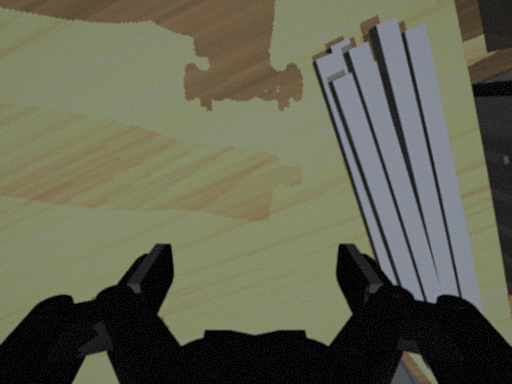

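The wrist view shows only bench, the aluminium profiles at (400,150) and the open fingers; no key there. The two views agree on the lock at (0.529, 0.197), yaw -0.444. I move near it.

```bash
cat >> h.py <<'E'
def shift(p,yaw,s=None):
    from scipy.spatial.transform import Rotation as R
    s=s or get_state();r=R.from_euler('xyz',s["tool_rot"]).as_matrix()
    d=r.T@(np.array(p)-s["tool_pos"]);a=(s["tool_rot"][2]-yaw+np.pi/2)%np.pi-np.pi/2
    print("shift mm",(d*1e3).round(1),"turn deg",np.degrees(a).round(2))
E
python3 - <<'E'
from h import *
w=load("wrist0");s=get_state()
from scipy.spatial.transform import Rotation as R
Rt=R.from_euler('xyz',s["tool_rot"]).as_matrix()
c=-np.array(w["R"]).T@w["t"];print("cam in tool",Rt.T@(c-s["tool_pos"]),"\n",w["R"]@Rt)
yaw=-.444+np.pi; shift([.529-.02*np.cos(yaw)*-1,.197-.02*np.sin(yaw)*-1,.2],yaw)
E
```

```text
cam in tool [ 0.07446939 -0.00066176 -0.15711537] 
 [[-4.46576981e-04  9.99999764e-01  5.22354006e-04]
 [-9.55557210e-01 -2.72737031e-04 -2.94805603e-01]
 [-2.94805391e-01 -6.30792533e-04  9.55557106e-01]]
shift mm [-389.5 -160.3   16.4] turn deg 2.36
```

Emit:
move_arm(
  moves=[
    [[-0.015,-0.006,0,0.2],[-0.045,-0.018,0,0.5],[-0.08,-0.033,0.002,0.8],[-0.115,-0.047,0.005,1.0],[-0.15,-0.062,0.007,1.2],[-0.185,-0.076,0.009,1.4],[-0.22,-0.09,0.011,1.7],[-0.25,-0.103,0.013,2.0],[-0.27,-0.111,0.015,2.2],[-0.28,-0.115,0.016,2.4]],
  ],
)

```text
t: 0.98
tool_pos: [0.4298, 0.2883, 0.2003]
tool_rot: [-3.141, -0.0, 2.694]
wrist_force: [0.6, -0.1, -0.5]
grip_width: 0.0854
grip_force: 0.0
```

Emit:
move_arm(
  moves=[
    [[-0.008,-0.003,0,0],[-0.022,-0.01,0,0],[-0.04,-0.016,0,0],[-0.06,-0.025,0,0],[-0.078,-0.032,0,0],[-0.092,-0.038,0,0],[-0.102,-0.042,0,0],[-0.108,-0.0445,0,0],[-0.11,-0.045,0,0],[-0.11,-0.045,0,0]],
  ],
)

```text
t: 1.82
tool_pos: [0.5079, 0.2028, 0.2007]
tool_rot: [-3.142, -0.0, 2.697]
wrist_force: [-0.9, -0.8, -0.2]
grip_width: 0.0854
grip_force: 0.0
```

```bash
python3 - <<'E'
from h import *
w=shot("wrist","w1");s=get_state();print(s["t"],s["tool_pos"],s["tool_rot"],s["wrist_force"],s["ft_torque"])
print(proj(w,[[.529,.197,.082],[.529,.197,.1185],[.572,-.15,.03]]))
E
```

```text
1.8667 [0.50769697 0.20297795 0.20076794] [ 3.14153622e+00 -3.25589572e-04  2.69724385e+00] [-0.68172461  0.30278862 -0.06051773] [-0.02276265 -0.01087549 -0.04795556]
[[258.92482929 203.95817863]
 [259.51109097 217.04390419]
 [ 53.23150253 315.31862067]]
```

View pics/w1.png

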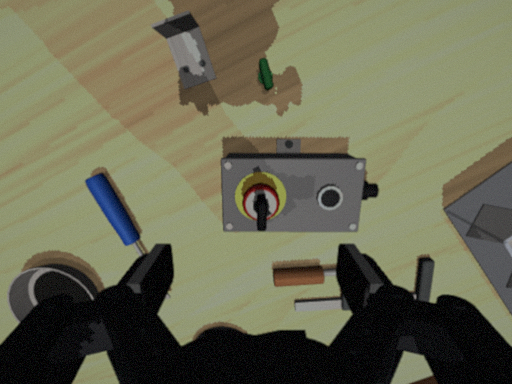

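The wrist view shows the station square in the picture, the head at (261,204), the key's bow at about (262,210), and the dish's rim at about (52,295). I refine it by masks here, and move over the lock for a second view.

```bash
cat > m.py <<'E'
from h import *
def meas(f,box):
    x0,y0,x1,y1=box;I=f["color"][y0:y1,x0:x1];hsv=cv2.cvtColor(I,cv2.COLOR_RGB2HSV);o={}
    red=((hsv[...,0]<10)|(hsv[...,0]>170))&(hsv[...,1]>110)&(hsv[...,2]>50)
    blk=(I.max(2)<40)
    ye=(hsv[...,0]>17)&(hsv[...,0]<36)&(hsv[...,1]>140)
    for k,m in(("red",red),("yel",ye),("key",blk)):
        n,l,st,ce=cv2.connectedComponentsWithStats(m.astype(np.uint8))
        if n<2: continue
        i=1+np.argmax(st[1:,4]);p=np.argwhere(l==i)[:,::-1]+[x0,y0]
        h=cv2.convexHull(p.astype(np.float32))
        o[k]=(ce[i]+[x0,y0],cv2.fitEllipse(h),cv2.minAreaRect(h),p.min(0),p.max(0))
    return o
E
python3 - <<'E'
from m import *
w=load("w1")
o=meas(w,(225,165,300,235))
for k,v in o.items(): print(k,v)
print(plane(w,[o["red"][1][0]],.078),plane(w,[o["yel"][1][0]],.057))
# screws, subpixel bright blobs
g=cv2.cvtColor(w["color"],cv2.COLOR_RGB2GRAY).astype(float)
S=[]
for u,v in((228,166),(358,165),(228,226),(357,226)):
    q=g[v-6:v+7,u-6:u+7];k=np.clip(q-np.percentile(q,85),0,None);yy,xx=np.mgrid[v-6:v+7,u-6:u+7]
    S.append(((k*xx).sum()/k.sum(),(k*yy).sum()/k.sum()))
Q=plane(w,S,.055);print(np.round(S,1),Q)
c=Q.mean(0);yv=(Q[1]+Q[3]-Q[0]-Q[2]);print(c,np.arctan2(-yv[0],yv[1]))
shift([.529,.197,.17],-.444)
E
```

```text
red (array([260.10502283, 195.86757991]), ((260.4568176269531, 202.32537841796875), (34.32545852661133, 35.67629623413086), 90.71182250976562), ((260.5, 200.5), (31.0, 35.0), 90.0), array([243, 185]), array([278, 216]))
yel (array([257.10674157, 181.52247191]), ((258.6266174316406, 190.6426544189453), (34.94147872924805, 37.000850677490234), 163.6535186767578), ((257.3320007324219, 183.5760040283203), (23.255107879638672, 35.508758544921875), 79.69515228271484), array([241, 172]), array([276, 198]))
key (array([261.06887052, 210.76584022]), ((260.88519287109375, 211.50393676757812), (14.153069496154785, 37.908050537109375), 177.486328125), ((261.27996826171875, 211.45997619628906), (35.49676513671875, 13.435029029846191), 81.8698959350586), array([254, 194]), array([268, 229]))
[[0.52933105 0.19869282 0.078     ]] [[0.5226279  0.20004103 0.057     ]]
[[227.2 165. ]
 [359.  165.7]
 [227.  227.3]
 [355.8 226.5]] [[0.48187458 0.18120996 0.055     ]
 [0.54485367 0.3116341  0.055     ]
 [0.5477854  0.14716982 0.055     ]
 [0.61202656 0.2841783  0.055     ]]
[0.54663505 0.23104805 0.055     ] -0.44402710181710037
shift mm [-21.8   3.8  30.8] turn deg -0.02
```

Emit:
move_arm(
  moves=[
    [[-0.002,0.0005,0.004,0],[-0.006,0.001,0.012,0],[-0.01,0.0015,0.02,0],[-0.014,0.002,0.028,0],[-0.018,0.003,0.036,0],[-0.02,0.003,0.042,0],[-0.022,0.003,0.046,0],[-0.022,0.003,0.046,0],[-0.022,0.003,0.046,0],[-0.022,0.003,0.046,0]],
  ],
)

```text
t: 2.7
tool_pos: [0.5293, 0.1958, 0.1551]
tool_rot: [3.141, 0.0, 2.697]
wrist_force: [0.1, -0.9, -0.3]
grip_width: 0.0852
grip_force: 0.0
```

```bash
python3 - <<'E'
from m import *
w=shot("wrist","w2");w1=load("w1");s=get_state();print(s["tool_pos"],s["tool_rot"])
u=proj(w,[[.5295,.198,.08],[.5295,.198,.1185]]);print(u)
c=u[0].astype(int);b=(c[0]-60,c[1]-60,c[0]+60,c[1]+70)
o=meas(w,b)
for k,v in o.items(): print(k,v)
print("red",plane(w,[o["red"][1][0]],.079))
cv2.imwrite("pics/c2.png",cv2.resize(w["color"][b[1]:b[3],b[0]:b[2]],None,fx=4,fy=4,interpolation=2)[:,:,::-1])
E
```

```text
[0.52929556 0.19580163 0.15523115] [3.14112624e+00 5.22325565e-04 2.69694588e+00]
[[257.74508115 196.13470975]
 [258.31932394 211.92711893]]
red (array([257.86402266, 188.70254958]), ((258.3892517089844, 194.9412078857422), (42.49087905883789, 43.315147399902344), 94.58709716796875), ((258.5, 194.5), (41.0, 43.0), 90.0), array([237, 174]), array([280, 215]))
yel (array([254.59146341, 170.28658537]), ((256.1103820800781, 181.86392211914062), (42.18374252319336, 45.25996017456055), 179.29403686523438), ((254.42308044433594, 173.1154022216797), (28.240724563598633, 42.753318786621094), 78.69007110595703), array([235, 159]), array([277, 191]))
key (array([259.04070796, 205.33274336]), ((258.9827575683594, 206.43280029296875), (18.8916015625, 45.98206329345703), 178.71958923339844), ((259.86419677734375, 205.86703491210938), (44.400699615478516, 17.714662551879883), 81.25383758544922), array([250, 184]), array([269, 228]))
red [[0.52904748 0.19884662 0.079     ]]
```

View pics/c2.png

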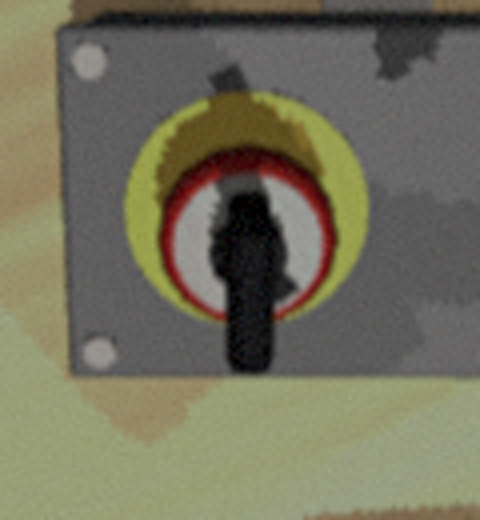

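The crop shows the key's bow along the station's x, centred at column 259 (crop 249), and a dark notch-like spot at crop (287,288), about 0.6 rad anticlockwise of the key: probably home.

```bash
python3 - <<'E'
from m import *
w=load("w2");w1=load("w1");t=load("top0");sd=load("side0")
print("bow +x end",tri([(w1,(261,229.3)),(w,(259.3,228.5)),(sd,(168+(240/5),258+45/5))]),tri([(w1,(261,229.3)),(w,(259.3,228.5))]))
print("bow centre side/w2",plane(w,[(259.3,209)],.1185))
shift([.5292,.1982,.1085],-.4445)
E
```

```text
bow +x end [0.54005376 0.19306457 0.11745289] [0.58831061 0.17329351 0.00529043]
bow centre side/w2 [[0.52773358 0.19963079 0.1185    ]]
shift mm [ 1.1  2.1 46.7] turn deg -0.01
```

Emit:
move_arm(
  moves=[
    [[0.001,0.0024,0.004,0],[0.001,0.0024,0.01,0],[0.001,0.0024,0.017,0],[0.001,0.0024,0.024,0],[0.001,0.0024,0.031,0],[0.001,0.0024,0.037,0],[0.001,0.0024,0.042,0],[0.001,0.0024,0.0455,0],[0.001,0.0024,0.0465,0],[0.001,0.0024,0.0465,0]],
  ],
)

```text
t: 3.58
tool_pos: [0.5293, 0.1983, 0.108]
tool_rot: [-3.141, -0.0, 2.697]
wrist_force: [-0.3, -0.6, -0.0]
grip_width: 0.0854
grip_force: 0.0
```

Emit:
move_arm(
  moves=[
    [[0,0,0,0],[0,0,0,0],[0,0,0,0],[0,0,0,0],[0,0,0,0],[0,0,0,0],[0,0,0,0],[0,0,0,0],[0,0,0,0],[0,0,0,0]],
  ],
  fingers=0.024,
)

```text
t: 4.42
tool_pos: [0.5293, 0.1983, 0.1083]
tool_rot: [-3.142, -0.0, 2.697]
wrist_force: [-0.1, -0.8, -0.7]
grip_width: 0.0234
grip_force: 0.0
```

```bash
python3 - <<'E'
from m import *
w=shot("wrist","w3");s=get_state();print(s["t"],s["tool_pos"],s["tool_rot"],s["wrist_force"],s["ft_torque"],s["grip_width"])
cv2.imwrite("pics/c3.png",cv2.resize(w["color"][130:330,150:370],None,fx=2.5,fy=2.5)[:,:,::-1])
E
```

```text
4.4667 [0.52935767 0.19833108 0.10825908] [-3.14158729e+00  5.43574090e-06  2.69688714e+00] [-0.13012782  0.33730058  0.22588124] [ 0.03769905 -0.04983279 -0.03140548] 0.023795999951285077
```

View pics/c3.png

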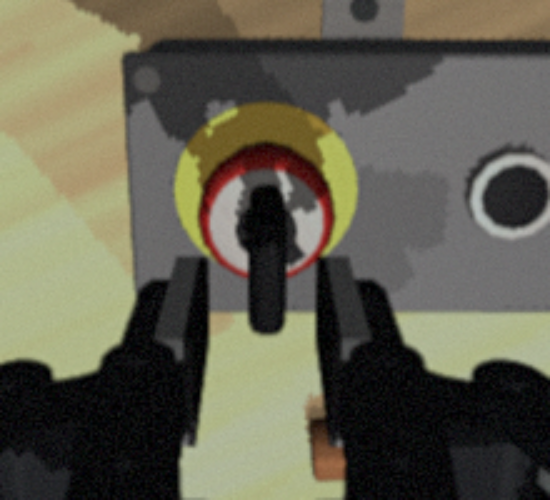

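The crop shows the bow (crop x 267) between the pads (mid about 263), so it stands about 0.7 mm towards tool +y. I correct that and close.

Emit:
move_arm(
  moves=[
    [[0,0.0006,0,0],[0,0.0006,0,0],[0,0.0006,0,0],[0,0.0006,0,0],[0,0.0006,0,0],[0,0.0006,0,0],[0,0.0006,0,0],[0,0.0006,0,0],[0,0.0006,0,0],[0,0.0006,0,0]],
  ],
  fingers=0.0,
)

```text
t: 5.3
tool_pos: [0.5296, 0.1989, 0.1083]
tool_rot: [3.142, 0.0, 2.697]
wrist_force: [-0.3, -0.8, -0.3]
grip_width: 0.0002
grip_force: 0.0
```

```bash
cat > st.py <<'E'
from h import *
s=get_state()
print("t%.2f"%s["t"],s["tool_pos"].round(4),"yaw %.4f"%s["tool_rot"][2],"F",s["wrist_force"].round(2),"M",s["ft_torque"].round(3),"g %.4f %.1f"%(s["grip_width"],s["grip_force"]))
c,n=np.cos(s["tool_rot"][2]),np.sin(s["tool_rot"][2]);F=s["wrist_force"];print("F tool xy",(c*F[0]+n*F[1]).round(2),(n*F[0]-c*F[1]).round(2))
E
python3 st.py
```

```text
t5.30 [0.5296 0.1989 0.1083] yaw 2.6969 F [-0.27 -0.82 -0.32] M [-0.041  0.032  0.037] g 0.0002 0.0
F tool xy -0.11 -0.86
```

The fingers shut on nothing, so something is off; I look.

```bash
python3 - <<'E'
from m import *
w=shot("wrist","w4");s=shot("side","s4")
p=s["tool_pos"] if "tool_pos" in s else get_state()["tool_pos"]
print("tcp, tip, lock .1185/.082 px",proj(w,[p,p-[0,0,.017],[.5292,.1982,.1185],[.5292,.1982,.082]]),"side",proj(s,[p,p-[0,0,.017],[.5292,.1982,.1185]]))
a=cv2.resize(w["color"][150:300,180:340],(400,375),interpolation=2);b=cv2.resize(s["color"][225:319,170:270],(399,375),interpolation=2)
cv2.imwrite("pics/c4.png",np.hstack([a,b])[:,:,::-1])
E
```

```text
tcp, tip, lock .1185/.082 px [[255.63864722 234.35620374]
 [255.54895073 223.42015667]
 [254.38025972 241.87550928]
 [254.4182626  218.12198419]] side [[218.36303545 272.07839943]
 [218.88157718 276.5249339 ]
 [218.32771587 269.15993084]]
```

View pics/c4.png

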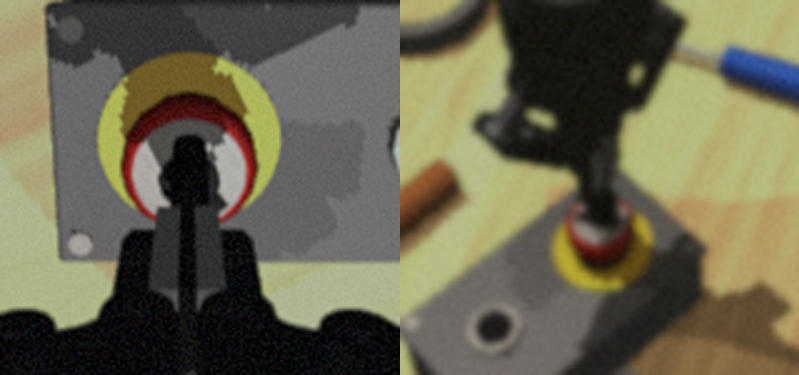

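The picture shows the closed fingertips (wrist crop (188,205); side crop (598,175)) still above the bow, whose black top shows below them at side (600,205). By their pixels, the fingertips stand at about z 0.12, roughly 30 mm farther back than the text says. I trust the pictures, open a little and come down in steps.

Emit:
move_arm(
  moves=[
    [[0,0,0,0],[0,0,0,0],[0,0,0,0],[0,0,0,0],[0,0,0.002,0],[0,0,0.005,0],[0,0,0.008,0],[0,0,0.011,0],[0,0,0.013,0],[0,0,0.014,0]],
  ],
  fingers=0.024,
)

```text
t: 6.23
tool_pos: [0.5294, 0.1988, 0.0938]
tool_rot: [-3.141, -0.001, 2.697]
wrist_force: [-0.3, 0.9, -0.0]
grip_width: 0.0244
grip_force: 0.0
```

```bash
python3 st.py; python3 - <<'E'
from m import *
w=shot("wrist","w5");s=shot("side","s5")
a=cv2.resize(w["color"][150:300,180:340],(400,375),interpolation=2);b=cv2.resize(s["color"][225:319,170:270],(399,375),interpolation=2)
cv2.imwrite("pics/c5.png",np.clip(np.hstack([a,b])[:,:,::-1]*2.0,0,255))
E
```

```text
t6.23 [0.5294 0.1988 0.0938] yaw 2.6969 F [-0.29  0.9  -0.04] M [-0.    -0.02  -0.025] g 0.0244 0.0
F tool xy 0.65 0.69[ WARN:0@2.459] global loadsave.cpp:1063 imwrite_ Unsupported depth image for selected encoder is fallbacked to CV_8U.
```

View pics/c5.png

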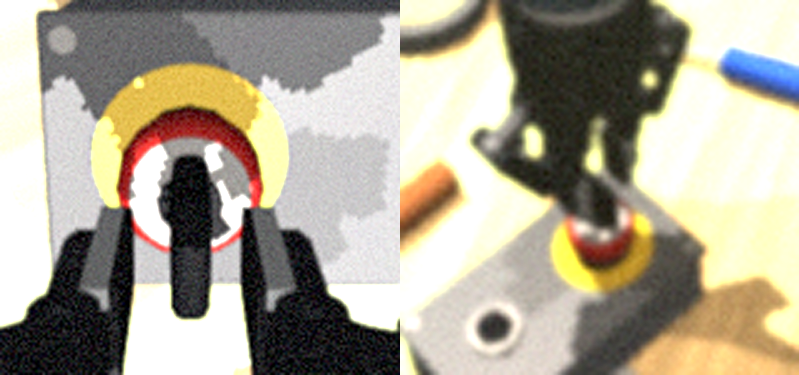

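The crop shows the pads now at either side of the bow (inner edges at crop 133 and 245, bow 191) with no contact, confirming the longer reach needed. I go 11 mm lower, then close.

Emit:
move_arm(
  moves=[
    [[0,0,0.001,0],[0,0,0.003,0],[0,0,0.005,0],[0,0,0.007,0],[0,0,0.009,0],[0,0,0.01,0],[0,0,0.011,0],[0,0,0.011,0],[0,0,0.011,0],[0,0,0.011,0]],
  ],
)

```text
t: 7.17
tool_pos: [0.5296, 0.1989, 0.0833]
tool_rot: [3.142, 0.0, 2.697]
wrist_force: [-1.0, 0.4, 0.1]
grip_width: 0.0238
grip_force: 0.0
```

```bash
python3 st.py
```

```text
t7.17 [0.5296 0.1989 0.0833] yaw 2.6969 F [-1.03  0.44  0.12] M [-0.04   0.005 -0.045] g 0.0238 0.0
F tool xy 1.12 -0.04
```

Emit:
move_arm(
  moves=[
    [[0,0,0,0],[0,0,0,0],[0,0,0,0],[0,0,0,0],[0,0,0,0],[0,0,0,0],[0,0,0,0],[0,0,0,0],[0,0,0,0],[0,0,0,0]],
  ],
  fingers=0.0,
)

```text
t: 8.0
tool_pos: [0.5296, 0.1989, 0.0834]
tool_rot: [3.142, 0.0, 2.697]
wrist_force: [0.4, -0.7, 3.8]
grip_width: 0.0072
grip_force: 60.2
```

```bash
python3 st.py
```

```text
t8.00 [0.5296 0.1989 0.0834] yaw 2.6969 F [ 0.35 -0.72  3.77] M [-0.212  0.141  0.015] g 0.0072 60.2
F tool xy -0.63 -0.5
```

Emit:
move_arm(
  moves=[
    [[0,0.0002,-0.0002,0],[0,0.0004,-0.0004,0],[0,0.0004,-0.0004,0],[0,0.0004,-0.0004,0],[0,0.0004,-0.0004,0],[0,0.0004,-0.0004,0],[0,0.0004,-0.0004,0],[0,0.0004,-0.0004,0],[0,0.0004,-0.0004,0],[0,0.0004,-0.0004,0]],
  ],
)

```text
t: 8.83
tool_pos: [0.5297, 0.1993, 0.0836]
tool_rot: [3.141, -0.0, 2.697]
wrist_force: [0.7, 0.1, 1.2]
grip_width: 0.0075
grip_force: 59.7
```

```bash
python3 st.py
```

```text
t8.83 [0.5297 0.1993 0.0836] yaw 2.6970 F [0.68 0.07 1.17] M [ 0.026 -0.013  0.044] g 0.0075 59.7
F tool xy -0.58 0.35
```

Emit:
move_arm(
  moves=[
    [[0,0,0,1],[0,0,0,2.5],[0,0,0,4],[0,0,0,5.5],[0,0,0,7],[0,0,0,8.5],[0,0,0,9.5],[0,0,0,10],[0,0,0,10],[0,0,0,10]],
  ],
)

```text
t: 9.67
tool_pos: [0.5297, 0.1992, 0.0836]
tool_rot: [-3.141, -0.0, 2.523]
wrist_force: [0.7, -0.4, -0.7]
grip_width: 0.0079
grip_force: 59.7
```

```bash
python3 st.py
```

```text
t9.67 [0.5297 0.1992 0.0836] yaw 2.5228 F [ 0.71 -0.38 -0.72] M [-0.097  0.133  0.094] g 0.0079 59.7
F tool xy -0.8 0.1
```

Emit:
move_arm(
  moves=[
    [[0,0,0,1],[0,0,0,2],[0,0,0,3.5],[0,0,0,5],[0,0,0,6.5],[0,0,0,8],[0,0,0,9],[0,0,0,10],[0,0,0,10],[0,0,0,10]],
  ],
)

```text
t: 10.5
tool_pos: [0.5297, 0.1992, 0.0837]
tool_rot: [-3.141, -0.0, 2.348]
wrist_force: [-1.6, -0.0, 0.2]
grip_width: 0.0075
grip_force: 59.8
```

```bash
python3 st.py
```

```text
t10.50 [0.5297 0.1992 0.0837] yaw 2.3480 F [-1.63 -0.    0.24] M [-0.133  0.254  0.076] g 0.0075 59.8
F tool xy 1.14 -1.16
```

Emit:
move_arm(
  moves=[
    [[0,0.0002,0,0],[0,0.0004,0,0],[0,0.0004,0,1.5],[0,0.0004,0,3],[0,0.0005,0,4.5],[0,0.0005,0,6],[0,0.0006,0,7.5],[0,0.0006,0,9],[0,0.0006,0,10],[0,0.0006,0,10]],
  ],
)

```text
t: 11.33
tool_pos: [0.5298, 0.1995, 0.0837]
tool_rot: [-3.141, 0.0, 2.173]
wrist_force: [-3.8, -2.1, 3.0]
grip_width: 0.0078
grip_force: 60.2
```

```bash
cat >> st.py <<'E'
M=s["ft_torque"];print("M tool",(c*M[0]+n*M[1]).round(3),(n*M[0]-c*M[1]).round(3))
E
python3 st.py
```

```text
t11.33 [0.5298 0.1995 0.0837] yaw 2.1726 F [-3.81 -2.1   3.03] M [-0.567  0.964  0.046] g 0.0078 60.2
F tool xy 0.42 -4.33
M tool 1.115 0.078
```

Emit:
move_arm(
  moves=[
    [[0,-0.0002,0,0],[0,-0.0004,0,0],[0,-0.0006,0,0],[0,-0.0008,0,0],[0,-0.0008,0,0],[0,-0.0008,0,0],[0,-0.0008,0,0],[0,-0.0008,0,0],[0,-0.0008,0,0],[0,-0.0008,0,0]],
  ],
)

```text
t: 12.17
tool_pos: [0.5297, 0.1993, 0.0837]
tool_rot: [3.141, -0.0, 2.173]
wrist_force: [-2.6, 0.0, 1.6]
grip_width: 0.0073
grip_force: 60.2
```

```bash
python3 st.py
```

```text
t12.17 [0.5297 0.1993 0.0837] yaw 2.1734 F [-2.61  0.02  1.59] M [-0.029  0.38   0.08 ] g 0.0073 60.2
F tool xy 1.49 -2.14
M tool 0.33 0.191
```

Emit:
move_arm(
  moves=[
    [[0,-0.0002,0,0],[0,-0.0003,0,0],[0,-0.0003,0,1],[0,-0.0003,0,2],[0,-0.0004,0,3],[0,-0.0004,0,4],[0,-0.0004,0,5],[0,-0.0004,0,6],[0,-0.0004,0,6],[0,-0.0004,0,6]],
  ],
)

```text
t: 13.0
tool_pos: [0.5294, 0.1991, 0.0838]
tool_rot: [3.141, -0.0, 2.069]
wrist_force: [1.5, 2.6, 4.7]
grip_width: 0.0077
grip_force: 60.3
```

```bash
python3 st.py
```

```text
t13.00 [0.5294 0.1991 0.0838] yaw 2.0686 F [1.49 2.56 4.66] M [ 0.582 -0.27   0.048] g 0.0077 60.3
F tool xy 1.54 2.53
M tool -0.515 0.383
```

Emit:
move_arm(
  moves=[
    [[0,0.0002,0,0.5],[0,0.0003,0,1.5],[0,0.0003,0,2.5],[0,0.0003,-0.001,2.5],[0,0.0003,-0.002,2.5],[0,0.0003,-0.003,2.5],[0,0.0003,-0.004,2.5],[0,0.0003,-0.005,2.5],[0,0.0003,-0.006,2.5],[0,0.0003,-0.006,2.5]],
  ],
)

```text
t: 13.83
tool_pos: [0.5295, 0.1991, 0.0899]
tool_rot: [3.141, 0.0, 2.025]
wrist_force: [0.9, 1.7, 3.1]
grip_width: 0.0074
grip_force: 60.3
```

```bash
python3 st.py
```

```text
t13.83 [0.5295 0.1991 0.0899] yaw 2.0250 F [0.93 1.68 3.07] M [ 0.451 -0.18   0.018] g 0.0074 60.3
F tool xy 1.1 1.57
M tool -0.36 0.326
```

Still pushed up by the spring. I raise further.

Emit:
move_arm(
  moves=[
    [[0,0.0001,-0.0005,0],[0,0.0002,-0.001,0],[0,0.0002,-0.0015,0],[0,0.0002,-0.002,0],[0,0.0002,-0.0025,0],[0,0.0002,-0.0028,0],[0,0.0002,-0.003,0],[0,0.0002,-0.003,0],[0,0.0002,-0.003,0],[0,0.0002,-0.003,0]],
  ],
)

```text
t: 14.67
tool_pos: [0.5295, 0.1991, 0.0925]
tool_rot: [-3.141, -0.0, 2.025]
wrist_force: [-0.1, 0.6, -0.2]
grip_width: 0.0075
grip_force: 59.9
```

```bash
python3 st.py
```

```text
t14.67 [0.5295 0.1991 0.0925] yaw 2.0249 F [-0.09  0.59 -0.15] M [0.351 0.017 0.   ] g 0.0075 59.9
F tool xy 0.57 0.17
M tool -0.139 0.322
```

Emit:
move_arm(
  moves=[
    [[0,0,-0.0002,0],[0,0,-0.0004,0],[0,0,-0.0006,0],[0,0,-0.0008,0],[0,0,-0.0008,0],[0,0,-0.0008,0],[0,0,-0.0008,0],[0,0,-0.0008,0],[0,0,-0.0008,0],[0,0,-0.0008,0]],
  ],
)

```text
t: 15.5
tool_pos: [0.5296, 0.1991, 0.0934]
tool_rot: [-3.141, 0.0, 2.025]
wrist_force: [-0.9, 0.3, -3.7]
grip_width: 0.0075
grip_force: 59.3
```

```bash
python3 st.py
```

```text
t15.50 [0.5296 0.1991 0.0934] yaw 2.0249 F [-0.86  0.32 -3.71] M [ 0.02  -0.08  -0.026] g 0.0075 59.3
F tool xy 0.67 -0.63
M tool -0.081 -0.017
```

Emit:
move_arm(
  moves=[
    [[0,0,0.0002,-1],[0,0,0.0004,-3],[0,0,0.0004,-5],[0,0,0.0004,-7],[0,0,0.0004,-9],[0,0,0.0004,-11],[0,0,0.0004,-13],[0,0,0.0004,-15],[0,0,0.0004,-16],[0,0,0.0004,-16]],
  ],
)

```text
t: 16.33
tool_pos: [0.5298, 0.1991, 0.0934]
tool_rot: [3.141, 0.0, 2.305]
wrist_force: [-0.1, -1.2, 0.5]
grip_width: 0.0075
grip_force: 59.9
```

```bash
python3 st.py
```

```text
t16.33 [0.5298 0.1991 0.0934] yaw 2.3051 F [-0.11 -1.19  0.53] M [-0.155  0.107 -0.003] g 0.0075 59.9
F tool xy -0.82 -0.88
M tool 0.183 -0.044
```

Emit:
move_arm(
  moves=[
    [[0,0,0,-1],[0,-0.0001,0,-3],[0,-0.0001,0,-5],[0,-0.0001,0,-7],[0,-0.0001,0,-9],[0,-0.0001,0,-11],[0,-0.0001,0,-13],[0,-0.0001,0,-15],[0,-0.0001,0,-16],[0,-0.0001,0,-16]],
  ],
)

```text
t: 17.17
tool_pos: [0.5298, 0.1992, 0.0933]
tool_rot: [3.141, 0.0, 2.584]
wrist_force: [0.6, -0.9, 2.6]
grip_width: 0.0076
grip_force: 60.0
```

```bash
python3 st.py
```

```text
t17.17 [0.5298 0.1992 0.0933] yaw 2.5841 F [ 0.62 -0.94  2.63] M [-0.121 -0.095 -0.009] g 0.0076 60.0
F tool xy -1.02 -0.47
M tool 0.052 -0.145
```

```bash
python3 - <<'E'
from m import *
shot("wrist","w6")
yaw=-.4445;L=np.array([.5296,.199])
# polar unwrap of head face in station frame around lock
for tag,z in(("w1",.082),("w2",.082),("w3",.082),("w5",.082),("w6",.091)):
    f=load(tag);g=cv2.cvtColor(f["color"],cv2.COLOR_RGB2GRAY).astype(np.float32)
    # refine centre with red ellipse
    print(tag)
    A=np.radians(np.arange(0,80,4))
    for r in(.009,.011,.0125):
        X=np.array([[L[0]+r*np.cos(a+yaw),L[1]+r*np.sin(a+yaw),z] for a in A]);p=proj(f,X).astype(np.float32)
        print(int(r*1e4),cv2.remap(g,p[:,0].reshape(1,-1),p[:,1].reshape(1,-1),1)[0].astype(int))
E
```

```text
w1
90 [ 22  23  25  26  26  24  22  19  13   6  14  22  38  56  71  87  98 106
 111 122]
110 [ 21  21  20  18  17   9   6  14  22  31  33  48  86 125 144 150 148 146
 147 152]
125 [ 14  23  29  29  24  14  15  25  35  32  35  56 102 134 148 149 147 146
 148 149]
w2
90 [ 28  28  27  20  18  13   7  12  16  15  19  28  41  50  71  81  90 103
 118 131]
110 [ 19  21  23  20  15  16  13  17  27  32  34  43  78 123 146 153 155 154
 153 153]
125 [ 21  24  17  16  15  17  21  27  35  36  32  42  82 132 152 154 152 153
 152 150]
w3
90 [ 23  29  36  30  24  17  18  15  12  29  32  37  38  47  62  81  98 117
 140 162]
110 [ 26  25  27  21  21  20  10  20  31  39  36  38  67 136 168 175 174 173
 175 174]
125 [ 29  30  34  23  19   9  22  37  46  42  37  43 105 162 172 172 175 175
 172 173]
w5
90 [  4  15  16   5   6   9  10  14  10  18  34  41  40  40  52  72  85 103
 128 159]
110 [  9  11  13   8   1  10  12   9  31  38  37  36  70 138 174 180 179 179
 176 159]
125 [ 18   7   7  11  11   5  15  31  43  41  41  41 104 164 178 177 178 178
 176 180]
w6
90 [11 10  4  8  7  9 13 13  7 17 36 53 50 51 51 47 44 53 51 50]
110 [14  1  6 10 11  5 12 18 46 52 50 50 45 48 50 48 49 48 47 50]
125 [ 10   8  16  10   9   5  19  41  50  48  48  52  50  53  45  55  65 106
 147 163]
```

```bash
python3 - <<'E'
from m import *
yaw=-.4445;L=np.array([.5296,.199]);P=[]
n=264;v=(np.arange(n)-n/2)/n*.034
Y,X=np.meshgrid(v,v) # rows: +x down, cols: +y right
for tag,z in(("w2",.082),("w5",.082),("w6",.091)):
    f=load(tag)
    W=np.c_[(L[0]+X*np.cos(yaw)-Y*np.sin(yaw)).ravel(),(L[1]+X*np.sin(yaw)+Y*np.cos(yaw)).ravel(),np.full(n*n,z)]
    p=proj(f,W).astype(np.float32).reshape(n,n,2)
    im=cv2.remap(cv2.medianBlur(f["color"],3),p[...,0],p[...,1],2)
    P.append((255*np.clip(im/150.,0,1)**.6).astype(np.uint8))
cv2.imwrite("pics/c6.png",np.hstack(P)[:,:,::-1])
E
```

```text
(no output)
```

View pics/c6.png

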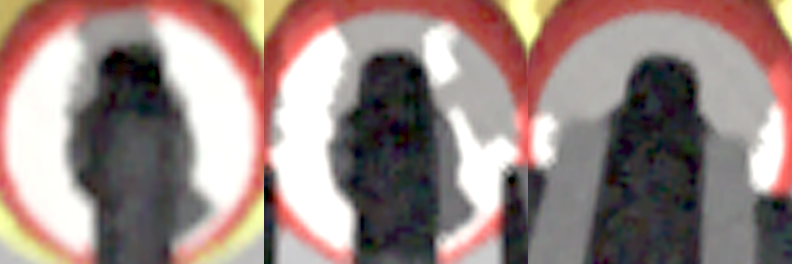

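The picture (rectified head face, three moments) shows a dark notch sticking out past the bow with its corner at (213,211) in the first panel and (474,210) in the second; centre (132,132). That puts home at about 33–38 degrees anticlockwise of the start. So I turn quickly to about 22 degrees past the start, then creep.

Emit:
move_arm(
  moves=[
    [[0,0,-0.0002,-1],[0,0,-0.0002,-2.5],[0,0,-0.0002,-4],[0,0,-0.0002,-6],[0,0,-0.0002,-8],[0,0,-0.0002,-10],[0,0,-0.0002,-12],[0,0,-0.0002,-13],[0,0,-0.0002,-14],[0,0,-0.0002,-14]],
  ],
)

```text
t: 18.05
tool_pos: [0.5298, 0.1992, 0.0934]
tool_rot: [3.141, 0.0, 2.829]
wrist_force: [1.7, -0.3, 0.9]
grip_width: 0.0075
grip_force: 59.9
```

```bash
python3 st.py
```

```text
t18.05 [0.5298 0.1992 0.0934] yaw 2.8285 F [ 1.67 -0.35  0.86] M [ 0.041 -0.404 -0.05 ] g 0.0075 59.9
F tool xy -1.7 0.19
M tool -0.163 -0.372
```

Emit:
move_arm(
  moves=[
    [[-0.0001,0,0,-1],[-0.0002,0,0,-2.5],[-0.0003,0,0,-4],[-0.0003,0,0,-6],[-0.0003,0,0,-8],[-0.0003,0,0,-10],[-0.0003,0,0,-12],[-0.0003,0,0,-13],[-0.0003,0,0,-14],[-0.0003,0,0,-14]],
  ],
)

```text
t: 18.88
tool_pos: [0.5299, 0.1992, 0.0933]
tool_rot: [3.141, 0.0, 3.073]
wrist_force: [0.3, 0.7, 1.5]
grip_width: 0.008
grip_force: 60.0
```

```bash
python3 st.py
```

```text
t18.88 [0.5299 0.1992 0.0933] yaw 3.0730 F [0.32 0.75 1.5 ] M [ 0.307 -0.269  0.024] g 0.0080 60.0
F tool xy -0.27 0.77
M tool -0.325 -0.248
```

Emit:
move_arm(
  moves=[
    [[0,0.0001,0,-0.5],[-0.0001,0.0002,0,-1],[-0.0002,0.0002,0,-2],[-0.0002,0.0002,0,-3],[-0.0002,0.0002,0,-4],[-0.0002,0.0002,0,-4.5],[-0.0002,0.0002,0,-5],[-0.0002,0.0002,0,-5],[-0.0002,0.0002,0,-5],[-0.0002,0.0002,0,-5]],
  ],
)

```text
t: 19.72
tool_pos: [0.53, 0.1992, 0.0933]
tool_rot: [3.142, -0.0, -3.124]
wrist_force: [-0.4, 1.2, 3.5]
grip_width: 0.0076
grip_force: 60.1
```

```bash
python3 st.py
```

```text
t19.72 [0.53   0.1992 0.0933] yaw -3.1239 F [-0.42  1.24  3.45] M [ 0.291  0.109 -0.029] g 0.0076 60.1
F tool xy 0.4 1.25
M tool -0.293 0.104
```

Emit:
move_arm(
  moves=[
    [[0,0.0001,-0.0001,-0.3],[0,0.0002,-0.0003,-0.6],[0,0.0002,-0.0003,-1],[0,0.0002,-0.0003,-1.4],[0,0.0002,-0.0003,-1.7],[0,0.0002,-0.0003,-2],[0,0.0002,-0.0003,-2],[0,0.0002,-0.0003,-2],[0,0.0002,-0.0003,-2],[0,0.0002,-0.0003,-2]],
  ],
)

```text
t: 20.55
tool_pos: [0.53, 0.1993, 0.0934]
tool_rot: [-3.141, -0.0, -3.089]
wrist_force: [0.3, -0.6, -0.5]
grip_width: 0.0074
grip_force: 59.6
```

```bash
python3 st.py
```

```text
t20.55 [0.53   0.1993 0.0934] yaw -3.0890 F [ 0.31 -0.63 -0.49] M [ 0.03  -0.04  -0.019] g 0.0074 59.6
F tool xy -0.27 -0.65
M tool -0.028 -0.042
```

Emit:
move_arm(
  moves=[
    [[0,0,0,-0.3],[0,0,0,-0.6],[0,0,0,-0.9],[0,0,0,-1.2],[0,0,0,-1.5],[0,0,0,-1.5],[0,0,0,-1.5],[0,0,0,-1.5],[0,0,0,-1.5],[0,0,0,-1.5]],
  ],
)

```text
t: 21.38
tool_pos: [0.53, 0.1994, 0.0935]
tool_rot: [-3.142, -0.0, -3.063]
wrist_force: [0.4, -1.0, -2.7]
grip_width: 0.0073
grip_force: 59.4
```

```bash
python3 st.py
```

```text
t21.38 [0.53   0.1994 0.0935] yaw -3.0627 F [ 0.37 -1.02 -2.74] M [-0.156  0.012 -0.002] g 0.0073 59.4
F tool xy -0.29 -1.05
M tool 0.154 0.024
```

Emit:
move_arm(
  moves=[
    [[0,0,0.0001,-0.3],[0,0,0.0002,-0.6],[0,0,0.0002,-0.9],[0,0,0.0002,-1.2],[0,0,0.0002,-1.5],[0,0,0.0002,-1.5],[0,0,0.0002,-1.5],[0,0,0.0002,-1.5],[0,0,0.0002,-1.5],[0,0,0.0002,-1.5]],
  ],
)

```text
t: 22.22
tool_pos: [0.5301, 0.1994, 0.0934]
tool_rot: [-3.142, 0.0, -3.037]
wrist_force: [-1.6, 0.2, -1.1]
grip_width: 0.0073
grip_force: 59.7
```

```bash
python3 st.py
```

```text
t22.22 [0.5301 0.1994 0.0934] yaw -3.0365 F [-1.62  0.23 -1.15] M [-0.239  0.169 -0.069] g 0.0073 59.7
F tool xy 1.59 0.4
M tool 0.22 0.193
```

Emit:
move_arm(
  moves=[
    [[0,0,0,-0.2],[0,0,0,-0.4],[0,0,0,-0.6],[0,0,0,-0.8],[0,0,0,-1],[0,0,0,-1],[0,0,0,-1],[0,0,0,-1],[0,0,0,-1],[0,0,0,-1]],
  ],
)

```text
t: 23.05
tool_pos: [0.5301, 0.1994, 0.0934]
tool_rot: [-3.142, 0.0, -3.019]
wrist_force: [-0.2, -1.2, 0.2]
grip_width: 0.0076
grip_force: 59.8
```

```bash
python3 st.py
```

```text
t23.05 [0.5301 0.1994 0.0934] yaw -3.0191 F [-0.23 -1.2   0.19] M [-0.205  0.191 -0.058] g 0.0076 59.8
F tool xy 0.37 -1.16
M tool 0.18 0.215
```

Emit:
move_arm(
  moves=[
    [[0,-0.0001,0,-0.2],[0,-0.0001,0,-0.4],[0,-0.0001,0,-0.6],[0,-0.0001,0,-0.8],[0,-0.0001,0,-1.2],[0,-0.0001,0,-1.2],[0,-0.0001,0,-1.2],[0,-0.0001,0,-1.2],[0,-0.0001,0,-1.2],[0,-0.0001,0,-1.2]],
  ],
)

```text
t: 23.88
tool_pos: [0.5301, 0.1994, 0.0934]
tool_rot: [3.141, 0.0, -2.998]
wrist_force: [-0.8, 0.5, -0.4]
grip_width: 0.0079
grip_force: 59.8
```

```bash
python3 st.py
```

```text
t23.88 [0.5301 0.1994 0.0934] yaw -2.9981 F [-0.79  0.5  -0.37] M [ 0.079  0.234 -0.08 ] g 0.0079 59.8
F tool xy 0.71 0.61
M tool -0.112 0.22
```

Emit:
move_arm(
  moves=[
    [[0,0,0,-0.2],[0,0,0,-0.4],[0,0,0,-0.6],[0,0,0,-0.8],[0,0,0,-0.8],[0,0,0,-0.8],[0,0,0,-0.8],[0,0,0,-0.8],[0,0,0,-0.8],[0,0,0,-0.8]],
  ],
)

```text
t: 24.72
tool_pos: [0.5301, 0.1993, 0.0934]
tool_rot: [3.142, 0.0, -2.984]
wrist_force: [-0.7, 0.2, 0.0]
grip_width: 0.008
grip_force: 59.8
```

```bash
python3 st.py
```

```text
t24.72 [0.5301 0.1993 0.0934] yaw -2.9842 F [-0.69  0.19  0.04] M [ 0.147  0.243 -0.021] g 0.0080 59.8
F tool xy 0.65 0.3
M tool -0.183 0.217
```

Emit:
move_arm(
  moves=[
    [[0,0,0,-0.3],[0,0,0,-0.6],[0,0,0,-0.9],[0,0,0,-1.2],[0,0,0,-1.2],[0,0,0,-1.2],[0,0,0,-1.2],[0,0,0,-1.2],[0,0,0,-1.2],[0,0,0,-1.2]],
  ],
)

```text
t: 25.55
tool_pos: [0.5301, 0.1993, 0.0934]
tool_rot: [3.142, 0.0, -2.963]
wrist_force: [-0.4, 0.6, -0.2]
grip_width: 0.0077
grip_force: 59.8
```

```bash
python3 st.py
```

```text
t25.55 [0.5301 0.1993 0.0934] yaw -2.9632 F [-0.43  0.63 -0.2 ] M [ 0.219  0.254 -0.039] g 0.0077 59.8
F tool xy 0.31 0.7
M tool -0.261 0.211
```

Emit:
move_arm(
  moves=[
    [[0,0.0001,0,-0.3],[0.0001,0.0001,0,-0.6],[0.0001,0.0001,0,-0.9],[0.0001,0.0001,0,-1.2],[0.0001,0.0001,0,-1.2],[0.0001,0.0001,0,-1.2],[0.0001,0.0001,0,-1.2],[0.0001,0.0001,0,-1.2],[0.0001,0.0001,0,-1.2],[0.0001,0.0001,0,-1.2]],
  ],
)

```text
t: 26.38
tool_pos: [0.53, 0.1994, 0.0934]
tool_rot: [-3.142, 0.0, -2.942]
wrist_force: [-0.1, 0.9, -0.0]
grip_width: 0.0078
grip_force: 59.7
```

```bash
python3 st.py
```

```text
t26.38 [0.53   0.1994 0.0934] yaw -2.9423 F [-0.14  0.94 -0.01] M [-0.004  0.017  0.003] g 0.0078 59.7
F tool xy -0.05 0.95
M tool 0.001 0.018
```

Emit:
move_arm(
  moves=[
    [[0,0,0,-0.3],[0,0,0,-0.6],[0,0,0,-0.9],[0,0,0,-1.2],[0,0,0,-1.5],[0,0,0,-1.5],[0,0,0,-1.5],[0,0,0,-1.5],[0,0,0,-1.5],[0,0,0,-1.5]],
  ],
)

```text
t: 27.22
tool_pos: [0.53, 0.1994, 0.0934]
tool_rot: [-3.142, 0.0, -2.916]
wrist_force: [0.1, -0.0, 0.1]
grip_width: 0.0079
grip_force: 59.7
```

```bash
python3 st.py
```

```text
t27.22 [0.53   0.1994 0.0934] yaw -2.9162 F [ 0.13 -0.05  0.11] M [ 0.038 -0.095 -0.014] g 0.0079 59.7
F tool xy -0.11 -0.07
M tool -0.015 -0.101
```

Emit:
move_arm(
  moves=[
    [[0,0,0,-0.3],[0,0,0,-0.6],[0,0,0,-0.9],[0,0,0,-1.2],[0,0,0,-1.4],[0,0,0,-1.4],[0,0,0,-1.4],[0,0,0,-1.4],[0,0,0,-1.4],[0,0,0,-1.4]],
  ],
)

```text
t: 28.05
tool_pos: [0.53, 0.1994, 0.0934]
tool_rot: [-3.142, 0.0, -2.892]
wrist_force: [0.2, 0.2, -0.1]
grip_width: 0.0076
grip_force: 59.7
```

```bash
python3 st.py
```

```text
t28.05 [0.53   0.1994 0.0934] yaw -2.8916 F [ 0.19  0.22 -0.1 ] M [ 0.047 -0.071 -0.044] g 0.0076 59.7
F tool xy -0.23 0.16
M tool -0.028 -0.08
```

Emit:
move_arm(
  moves=[
    [[0,0,0,-0.3],[0,0,0,-0.6],[0,0,0,-0.9],[0,0,0,-1.2],[0,0,0,-1.2],[0,0,0,-1.2],[0,0,0,-1.2],[0,0,0,-1.2],[0,0,0,-1.2],[0,0,0,-1.2]],
  ],
)

```text
t: 28.88
tool_pos: [0.53, 0.1994, 0.0934]
tool_rot: [-3.142, -0.0, -2.871]
wrist_force: [0.0, -0.5, -0.6]
grip_width: 0.0077
grip_force: 59.8
```

```bash
python3 st.py
```

```text
t28.88 [0.53   0.1994 0.0934] yaw -2.8707 F [ 0.05 -0.48 -0.62] M [ 0.009 -0.096 -0.031] g 0.0077 59.8
F tool xy 0.08 -0.48
M tool 0.017 -0.094
```

Emit:
move_arm(
  moves=[
    [[0,0,0,-0.3],[0,0,0,-0.6],[0,0,0,-0.9],[0,0,0,-1.2],[0,0,0,-1.2],[0,0,0,-1.2],[0,0,0,-1.2],[0,0,0,-1.2],[0,0,0,-1.2],[0,0,0,-1.2]],
  ],
)

```text
t: 29.72
tool_pos: [0.53, 0.1994, 0.0934]
tool_rot: [-3.142, 0.0, -2.85]
wrist_force: [0.9, -0.9, 0.7]
grip_width: 0.0079
grip_force: 59.8
```

```bash
python3 st.py
```

```text
t29.72 [0.53   0.1994 0.0934] yaw -2.8498 F [ 0.94 -0.93  0.71] M [-0.157 -0.252 -0.098] g 0.0079 59.8
F tool xy -0.63 -1.16
M tool 0.223 -0.196
```

Emit:
move_arm(
  moves=[
    [[0,-0.0001,0,-0.1],[0,-0.0001,0,-0.2],[0,-0.0001,0,-0.3],[0,-0.0001,0,-0.4],[0,-0.0001,0,-0.4],[0,-0.0001,0,-0.4],[0,-0.0001,0,-0.4],[0,-0.0001,0,-0.4],[0,-0.0001,0,-0.4],[0,-0.0001,0,-0.4]],
  ],
)

```text
t: 30.55
tool_pos: [0.53, 0.1993, 0.0934]
tool_rot: [-3.142, 0.0, -2.843]
wrist_force: [1.3, -0.7, 0.4]
grip_width: 0.0075
grip_force: 59.8
```

```bash
python3 st.py
```

```text
t30.55 [0.53   0.1993 0.0934] yaw -2.8428 F [ 1.27 -0.71  0.44] M [-0.139 -0.393 -0.101] g 0.0075 59.8
F tool xy -1.0 -1.05
M tool 0.248 -0.335
```

The moment has stepped up and holds near -0.10 N m, which looks like the stop at home. I ease the side load and try a gentle pull.

Emit:
move_arm(
  moves=[
    [[-0.0001,-0.0001,0,0],[-0.0003,-0.0002,0,0],[-0.0003,-0.0002,-0.0003,0],[-0.0003,-0.0002,-0.0005,0],[-0.0003,-0.0002,-0.0007,0],[-0.0003,-0.0002,-0.0009,0],[-0.0003,-0.0002,-0.0011,0],[-0.0003,-0.0002,-0.0013,0],[-0.0003,-0.0002,-0.0013,0],[-0.0003,-0.0002,-0.0013,0]],
  ],
)

```text
t: 31.38
tool_pos: [0.53, 0.1992, 0.0945]
tool_rot: [3.141, -0.001, -2.843]
wrist_force: [0.2, 0.4, -7.3]
grip_width: 0.0074
grip_force: 58.9
```

```bash
python3 st.py
```

```text
t31.38 [0.53   0.1992 0.0945] yaw -2.8427 F [ 0.16  0.38 -7.27] M [ 0.153  0.11  -0.071] g 0.0074 58.9
F tool xy -0.26 0.31
M tool -0.179 0.06
```

The pull is resisted at 7 N, so it isn't home yet. I ease down and turn on carefully.

Emit:
move_arm(
  moves=[
    [[0,0,0.0004,0],[0,0,0.0008,0],[0,0,0.0012,0],[0,0,0.0012,-0.2],[0,0,0.0012,-0.4],[0,0,0.0012,-0.6],[0,0,0.0012,-0.8],[0,0,0.0012,-0.8],[0,0,0.0012,-0.8],[0,0,0.0012,-0.8]],
  ],
)

```text
t: 32.22
tool_pos: [0.5303, 0.1992, 0.0935]
tool_rot: [-3.142, -0.0, -2.829]
wrist_force: [-3.3, 0.2, 3.7]
grip_width: 0.008
grip_force: 60.2
```

```bash
python3 st.py
```

```text
t32.22 [0.5303 0.1992 0.0935] yaw -2.8289 F [-3.35  0.21  3.69] M [-0.051  0.803 -0.093] g 0.0080 60.2
F tool xy 3.12 1.23
M tool -0.199 0.78
```

Emit:
move_arm(
  moves=[
    [[0.0002,0,-0.0002,0],[0.0004,0.0001,-0.0004,0],[0.0005,0.0001,-0.0004,-0.2],[0.0005,0.0001,-0.0004,-0.4],[0.0005,0.0001,-0.0004,-0.6],[0.0005,0.0001,-0.0004,-0.6],[0.0005,0.0001,-0.0004,-0.6],[0.0005,0.0001,-0.0004,-0.6],[0.0005,0.0001,-0.0004,-0.6],[0.0005,0.0001,-0.0004,-0.6]],
  ],
)

```text
t: 33.05
tool_pos: [0.5301, 0.1991, 0.094]
tool_rot: [-3.141, 0.0, -2.818]
wrist_force: [-0.2, -1.5, 4.1]
grip_width: 0.0076
grip_force: 60.2
```

```bash
python3 st.py
```

```text
t33.05 [0.5301 0.1991 0.094 ] yaw -2.8184 F [-0.24 -1.54  4.14] M [-0.139 -0.171 -0.097] g 0.0076 60.2
F tool xy 0.71 -1.38
M tool 0.186 -0.118
```

Emit:
move_arm(
  moves=[
    [[0,-0.0001,-0.0002,0],[0,-0.0001,-0.0005,0],[0,-0.0001,-0.0008,0],[0,-0.0001,-0.0011,0],[0,-0.0001,-0.0014,0],[0,-0.0001,-0.0017,0],[0,-0.0001,-0.002,0],[0,-0.0001,-0.002,0],[0,-0.0001,-0.002,0],[0,-0.0001,-0.002,0]],
  ],
)

```text
t: 33.88
tool_pos: [0.5295, 0.199, 0.0956]
tool_rot: [3.142, -0.001, -2.818]
wrist_force: [1.2, -0.8, -7.2]
grip_width: 0.0076
grip_force: 58.7
```

```bash
python3 st.py
```

```text
t33.88 [0.5295 0.199  0.0956] yaw -2.8183 F [ 1.16 -0.78 -7.2 ] M [-0.14  -0.345 -0.023] g 0.0076 58.7
F tool xy -0.85 -1.1
M tool 0.243 -0.282
```

Emit:
move_arm(
  moves=[
    [[0,-0.0001,0,0.3],[0.0,-0.0001,0,0.6],[0.0,-0.0001,0,0.9],[0.0,-0.0001,0,0.9],[0.0,-0.0001,-0.0003,0.9],[0.0,-0.0001,-0.0006,0.9],[0.0,-0.0001,-0.0008,0.9],[0.0,-0.0001,-0.0008,0.9],[0.0,-0.0001,-0.0008,0.9],[0.0,-0.0001,-0.0008,0.9]],
  ],
)

```text
t: 34.72
tool_pos: [0.5299, 0.199, 0.0969]
tool_rot: [3.142, 0.0, -2.834]
wrist_force: [-1.4, 0.8, -1.4]
grip_width: 0.0079
grip_force: 59.5
```

```bash
python3 st.py; python3 - <<'E'
from m import *
w=shot("wrist","w7");yaw=-.4445
# head face height from red ellipse width & position; key bow top end
c=proj(w,[[.53,.199,.091]])[0].astype(int)
o=meas(w,(c[0]-70,c[1]-70,c[0]+70,c[1]+70))
print({k:(v[1],v[3],v[4]) for k,v in o.items()})
for z in(.079,.082,.088,.091,.095): print(z,plane(w,[o["red"][1][0]],z))
E
```

```text
t34.72 [0.5299 0.199  0.0969] yaw -2.8340 F [-1.35  0.76 -1.42] M [0.095 0.236 0.005] g 0.0079 59.5
F tool xy 1.06 1.13
M tool -0.162 0.196
{'red': (((255.12478637695312, 228.47677612304688), (58.88528823852539, 59.81050491333008), 25.94161033630371), array([226, 199]), array([284, 241])), 'yel': (((261.7037048339844, 202.51463317871094), (51.768089294433594, 71.44249725341797), 124.15090942382812), array([227, 175]), array([292, 231])), 'key': (((255.96104431152344, 285.47332763671875), (133.82489013671875, 142.8507537841797), 77.34834289550781), array([186, 218]), array([325, 300]))}
0.079 [[0.53331164 0.19940701 0.079     ]]
0.082 [[0.53203171 0.19899377 0.082     ]]
0.088 [[0.52947186 0.1981673  0.088     ]]
0.091 [[0.52819193 0.19775406 0.091     ]]
0.095 [[0.52648536 0.19720307 0.095     ]]
```

Easing the stop torque let the key come up 1.3 mm with only 1.4 N, so it is at home and leaving the lock. I keep drawing it out gently.

Emit:
move_arm(
  moves=[
    [[0.0001,0.0001,-0.0003,0],[0.0002,0.0001,-0.0006,0],[0.0002,0.0001,-0.0009,0],[0.0002,0.0001,-0.0012,0],[0.0002,0.0001,-0.0015,0],[0.0002,0.0001,-0.0018,0],[0.0002,0.0001,-0.0021,0],[0.0002,0.0001,-0.0024,0],[0.0002,0.0001,-0.0024,0],[0.0002,0.0001,-0.0024,0]],
  ],
)

```text
t: 35.6
tool_pos: [0.5298, 0.199, 0.0992]
tool_rot: [-3.141, 0.0, -2.834]
wrist_force: [-0.0, -0.4, -1.2]
grip_width: 0.0072
grip_force: 59.7
```

```bash
python3 st.py
```

```text
t35.60 [0.5298 0.199  0.0992] yaw -2.8341 F [-0.03 -0.41 -1.16] M [ 0.042  0.009 -0.017] g 0.0072 59.7
F tool xy 0.16 -0.38
M tool -0.043 -0.004
```

Emit:
move_arm(
  moves=[
    [[0,0,-0.0005,0],[0,0,-0.0015,0],[0,0,-0.0025,0],[0,0,-0.0035,0],[0,0,-0.0045,0],[0,0,-0.0055,0],[0,0,-0.0065,0],[0,0,-0.0075,0],[0,0,-0.008,0],[0,0,-0.008,0]],
  ],
)

```text
t: 36.43
tool_pos: [0.5297, 0.199, 0.1072]
tool_rot: [-3.142, 0.0, -2.834]
wrist_force: [0.1, 0.3, -0.3]
grip_width: 0.0075
grip_force: 59.7
```

```bash
python3 st.py
```

```text
t36.43 [0.5297 0.199  0.1072] yaw -2.8340 F [ 0.14  0.31 -0.34] M [ 0.046  0.041 -0.033] g 0.0075 59.7
F tool xy -0.23 0.25
M tool -0.056 0.025
```

Emit:
move_arm(
  moves=[
    [[0,0,-0.001,0],[0,0,-0.003,0],[0,0,-0.006,0],[0,0,-0.011,0],[0,0,-0.018,0],[0,0,-0.028,0],[0,0,-0.04,0],[0,0,-0.052,0],[0,0,-0.06,0],[0,0,-0.062,0]],
  ],
)

```text
t: 37.27
tool_pos: [0.5304, 0.1992, 0.1713]
tool_rot: [-3.141, 0.003, -2.834]
wrist_force: [0.1, 0.7, 0.2]
grip_width: 0.0075
grip_force: 59.7
```

```bash
python3 st.py; python3 - <<'E'
from m import *
def rim(tag,box,up=4):
    f=load(tag);x0,y0,x1,y1=box
    g=cv2.cvtColor(f["color"],cv2.COLOR_RGB2GRAY)[y0:y1,x0:x1]
    g=cv2.GaussianBlur(cv2.resize(g,None,fx=up,fy=up,interpolation=2),(9,9),0)
    return f,g,(x0,y0)
f,g,o=rim("top0",(255,160,316,222))
for p2 in(40,25):
    c=cv2.HoughCircles(g,cv2.HOUGH_GRADIENT,1,20,param1=60,param2=p2,minRadius=60,maxRadius=100)
    if c is not None:
        for q in c[0][:4]:
            px=(q[:2]+.5)/4-.5+o; print("top",px,q[2]/4,plane(f,[px],.03).round(4),"pred r",(np.linalg.norm(proj(f,[[.56,-.15,.03]])-proj(f,[[.56,-.085,.03]]))).round(1))
# side: rectify onto z=.03 and Hough
for tag,cen in(("side0",(.56,-.15)),("top0",(.56,-.15)),("w1",(.56,-.15))):
    f=load(tag);n=320;v=(np.arange(n)-n/2)*.001
    X,Y=np.meshgrid(v+cen[0],v+cen[1],indexing="ij")
    p=proj(f,np.c_[X.ravel(),Y.ravel(),np.full(n*n,.03)]).astype(np.float32).reshape(n,n,2)
    g=cv2.GaussianBlur(cv2.cvtColor(cv2.remap(f["color"],p[...,0],p[...,1],1),cv2.COLOR_RGB2GRAY),(7,7),0)
    c=cv2.HoughCircles(g,cv2.HOUGH_GRADIENT,1,10,param1=60,param2=18,minRadius=58,maxRadius=70)
    if c is not None: print(tag,[(round(float(v[q[1].astype(int)]+cen[0]),3),round(float(v[q[0].astype(int)]+cen[1]),3),q[2]) for q in c[0][:4]])
E
```

```text
t37.27 [0.5304 0.1992 0.1713] yaw -2.8340 F [0.05 0.72 0.15] M [ 0.003 -0.019  0.008] g 0.0075 59.7
F tool xy -0.27 0.67
M tool 0.003 -0.019
top [284.5  190.25] 16.925 [[ 0.5558 -0.1433  0.03  ]] pred r 20.9
top [284.5  190.25] 16.925 [[ 0.5558 -0.1433  0.03  ]] pred r 20.9
top [287.25 185.5 ] 18.95 [[ 0.5707 -0.1517  0.03  ]] pred r 20.9
side0 [(0.556, -0.141, np.float32(61.5)), (0.539, -0.113, np.float32(63.2))]
top0 [(0.557, -0.145, np.float32(61.6))]
w1 [(0.558, -0.141, np.float32(63.1))]
```

The key is free. The three views put the dish at about (0.557, -0.142). I carry the key there.

Emit:
move_arm(
  moves=[
    [[0.003,-0.012,0,0],[0.008,-0.036,0,0],[0.016,-0.069,0,0],[0.024,-0.103,0,0],[0.032,-0.137,0,0],[0.04,-0.17,0,0],[0.047,-0.2,0,0],[0.053,-0.225,0,0],[0.057,-0.24,0,0],[0.058,-0.246,0,0]],
  ],
)

```text
t: 38.1
tool_pos: [0.5484, -0.0558, 0.1684]
tool_rot: [3.142, -0.001, -2.837]
wrist_force: [0.4, -0.1, -1.6]
grip_width: 0.0077
grip_force: 59.7
```

Emit:
move_arm(
  moves=[
    [[0.002,-0.007,0,0],[0.005,-0.02,0,0],[0.009,-0.038,0,0],[0.013,-0.055,0,0],[0.016,-0.07,0,0],[0.019,-0.081,0,0],[0.02,-0.086,0,0],[0.02,-0.087,0,0],[0.02,-0.087,0,0],[0.02,-0.087,0,0]],
  ],
)

```text
t: 38.93
tool_pos: [0.5561, -0.1414, 0.1691]
tool_rot: [3.141, -0.0, -2.834]
wrist_force: [-0.5, 0.3, 0.1]
grip_width: 0.0078
grip_force: 59.7
```

```bash
python3 st.py; python3 - <<'E'
from m import *
w=shot("wrist","w8");s=shot("side","s8")
for tag in("w8","s8"):
    f=load(tag);n=320;v=(np.arange(n)-n/2)*.001;cen=(.557,-.142)
    X,Y=np.meshgrid(v+cen[0],v+cen[1],indexing="ij")
    p=proj(f,np.c_[X.ravel(),Y.ravel(),np.full(n*n,.03)]).astype(np.float32).reshape(n,n,2)
    g=cv2.GaussianBlur(cv2.cvtColor(cv2.remap(f["color"],p[...,0],p[...,1],1),cv2.COLOR_RGB2GRAY),(7,7),0)
    c=cv2.HoughCircles(g,cv2.HOUGH_GRADIENT,1,10,param1=60,param2=18,minRadius=58,maxRadius=70)
    if c is not None: print(tag,[(round(float(v[q[1].astype(int)]+cen[0]),3),round(float(v[q[0].astype(int)]+cen[1]),3),q[2]) for q in c[0][:4]])
shift([.557,-.142,.0305],-2.834)
E
```

```text
t38.93 [ 0.5561 -0.1414  0.1691] yaw -2.8336 F [-0.46  0.31  0.09] M [ 0.01  -0.088  0.026] g 0.0078 59.7
F tool xy 0.34 0.44
M tool 0.018 -0.087
w8 [(0.558, -0.143, np.float32(61.5))]
s8 [(0.555, -0.14, np.float32(62.4)), (0.539, -0.111, np.float32(61.4))]
shift mm [ -0.6  -1.  138.7] turn deg 0.05
```

Emit:
move_arm(
  moves=[
    [[0,0,0.005,0],[0,0,0.015,0],[0,0,0.032,0],[0,0,0.052,0],[0,0,0.072,0],[0,0,0.092,0],[0,0,0.108,0],[0,0,0.12,0],[0,0,0.127,0],[0,0,0.13,0]],
  ],
)

```text
t: 39.87
tool_pos: [0.5553, -0.1415, 0.0374]
tool_rot: [3.14, -0.002, -2.834]
wrist_force: [0.4, 0.2, 0.3]
grip_width: 0.0077
grip_force: 59.7
```

Emit:
move_arm(
  moves=[
    [[0,0,0.001,0],[0,0,0.002,0],[0,0,0.003,0],[0,0,0.004,0],[0,0,0.005,0],[0,0,0.006,0],[0,0,0.007,0],[0,0,0.008,0],[0,0,0.008,0],[0,0,0.008,0]],
  ],
)

```text
t: 40.7
tool_pos: [0.5561, -0.142, 0.031]
tool_rot: [3.142, -0.0, -2.834]
wrist_force: [-0.2, -0.1, -1.2]
grip_width: 0.0076
grip_force: 59.7
```

```bash
python3 st.py
```

```text
t40.70 [ 0.5561 -0.142   0.031 ] yaw -2.8340 F [-0.17 -0.06 -1.21] M [ 0.037  0.022 -0.047] g 0.0076 59.7
F tool xy 0.18 -0.01
M tool -0.042 0.01
```

Emit:
move_arm(
  moves=[
    [[0,0,0.001,0],[0,0,0.002,0],[0,0,0.003,0],[0,0,0.004,0],[0,0,0.004,0],[0,0,0.004,0],[0,0,0.004,0],[0,0,0.004,0],[0,0,0.004,0],[0,0,0.004,0]],
  ],
)

```text
t: 41.53
tool_pos: [0.5562, -0.142, 0.0271]
tool_rot: [-3.142, 0.0, -2.834]
wrist_force: [0.9, 0.4, -0.2]
grip_width: 0.0078
grip_force: 59.7
```

```bash
python3 st.py
```

```text
t41.53 [ 0.5562 -0.142   0.0271] yaw -2.8341 F [ 0.86  0.38 -0.18] M [ 0.029 -0.007  0.02 ] g 0.0078 59.7
F tool xy -0.94 0.1
M tool -0.025 -0.016
```

Emit:
move_arm(
  moves=[
    [[0,0,0.001,0],[0,0,0.001,0],[0,0,0.001,0],[0,0,0.001,0],[0,0,0.001,0],[0,0,0.001,0],[0,0,0.001,0],[0,0,0.001,0],[0,0,0.001,0],[0,0,0.001,0]],
  ],
  fingers=0.05,
)

```text
t: 42.37
tool_pos: [0.5561, -0.142, 0.0261]
tool_rot: [-3.142, 0.0, -2.834]
wrist_force: [0.4, -0.4, -0.4]
grip_width: 0.05
grip_force: 0.0
```

Emit:
move_arm(
  moves=[
    [[0,0,-0.001,0],[0,0,-0.004,0],[0,0,-0.01,0],[0,0,-0.02,0],[0,0,-0.035,0],[0,0,-0.055,0],[0,0,-0.08,0],[0,0,-0.105,0],[0,0,-0.125,0],[0,0,-0.13,0]],
  ],
)

```text
t: 43.2
tool_pos: [0.5574, -0.1425, 0.1607]
tool_rot: [-3.138, 0.005, -2.834]
wrist_force: [0.3, -0.2, -0.2]
grip_width: 0.0498
grip_force: 0.0
```

```bash
python3 st.py; python3 - <<'E'
from m import *
w=shot("wrist","w9");s=shot("side","s9");t=shot("top","t9")
# black blob in dish, rectified on z=.01, and dish rim
for tag in("w9","s9","t9"):
    f=load(tag);n=320;v=(np.arange(n)-n/2)*.001;cen=(.557,-.142)
    X,Y=np.meshgrid(v+cen[0],v+cen[1],indexing="ij");R=np.hypot(X-cen[0],Y-cen[1])
    r=lambda z:cv2.cvtColor(cv2.remap(f["color"],*[q for q in np.moveaxis(proj(f,np.c_[X.ravel(),Y.ravel(),np.full(n*n,z)]).astype(np.float32).reshape(n,n,2),2,0)],1),cv2.COLOR_RGB2GRAY)
    c=cv2.HoughCircles(cv2.GaussianBlur(r(.03),(7,7),0),cv2.HOUGH_GRADIENT,1,10,param1=60,param2=18,minRadius=58,maxRadius=70)
    if c is not None: print(tag,"rim",[(round(float(v[int(q[1])]+cen[0]),3),round(float(v[int(q[0])]+cen[1]),3),q[2]) for q in c[0][:2]])
    g=r(.01);ins=R<.045;print(tag,"floor grey pct",np.percentile(g[ins],[2,10,30,60,90]))
    m=((g<22)&(R<.06)).astype(np.uint8);k,l,st,ce=cv2.connectedComponentsWithStats(m)
    if k>1:
        i=1+np.argmax(st[1:,4]);p=np.argwhere(l==i).astype(np.float32);print(" black",st[i,4],cv2.minAreaRect(p),(p.mean(0)-n/2).round(0),"mm from dish centre")
# lock: black above head
f=load("w9");print("head",plane(s,meas(s,(205,270,240,305)).get("red",[0,((220,285),)])[1][:1],.088))
E
```

```text
t43.20 [ 0.5574 -0.1425  0.1607] yaw -2.8339 F [ 0.33 -0.22 -0.22] M [0.024 0.009 0.056] g 0.0498 0.0
F tool xy -0.25 -0.31
M tool -0.026 0.001
w9 rim [(0.56, -0.144, np.float32(60.4)), (0.566, -0.129, np.float32(60.6))]
w9 floor grey pct [ 9. 16. 21. 24. 77.]
 black 1314 ((168.07479858398438, 145.1947021484375), (82.18058013916016, 63.10952377319336), 75.3236083984375) [  8. -24.] mm from dish centre
s9 rim [(0.555, -0.14, np.float32(62.0)), (0.541, -0.115, np.float32(64.9))]
s9 floor grey pct [33. 35. 37. 47. 96.]
t9 floor grey pct [107. 115. 119. 120. 120.]
head [[0.52622404 0.20358161 0.088     ]]
```

Emit:
move_arm(
  moves=[
    [[0.01,0,-0.01,0],[0.03,0,-0.025,0],[0.055,0,-0.04,0],[0.08,0,-0.055,0],[0.105,0,-0.07,0],[0.13,0,-0.08,0],[0.15,0,-0.09,0],[0.16,0,-0.095,0],[0.165,0,-0.1,0],[0.165,0,-0.1,0]],
  ],
)

```text
t: 44.18
tool_pos: [0.3984, -0.1923, 0.2567]
tool_rot: [-3.141, 0.0, -2.835]
wrist_force: [0.6, 0.3, 0.2]
grip_width: 0.0502
grip_force: 0.0
```

```bash
python3 - <<'E'
from m import *
t=shot("top","t10");s=shot("side","s10");w=shot("wrist","w10")
np.set_printoptions(linewidth=200)
for a,b,box in(("top0","t10",(264,172,306,210)),("side0","s10",(236,184,282,218)),("top0","t10",(160,184,186,210)),("side0","s10",(206,262,236,302))):
    x0,y0,x1,y1=box;A,B=[cv2.cvtColor(load(q)["color"],cv2.COLOR_RGB2GRAY)[y0:y1,x0:x1].astype(int) for q in(a,b)]
    A,B=[cv2.GaussianBlur(q.astype(np.float32),(3,3),0) for q in(A,B)]
    print(b,box);print((B-A)[::2,::2].astype(int))
print(proj(w,[[.557,-.142,.01]]), proj(s,[[.53,.199,.091],[.557,-.142,.005]]))
E
```

```text
t10 (264, 172, 306, 210)
[[  1   1   1   2   2   2   1   0   0   1   1   1   0   1   1   1   2   1   1   2   1]
 [  1   1   1   1   1   1   0   1   1   0   1   1   1   1   1   1   1   1   1   1   2]
 [  1   1   1   1   0   1   1   1   1   0   1   1   1   1   1   1   1   0   0   1   2]
 [  1   2   1   0   1   1   1   0   1   0   1   0   0   0   0   1   1   0   0   1   2]
 [  1   1   0   1   1   1   1   1   0   0   0   0   0   1   0   1  -1  -6  -2   1   1]
 [  1   1   0   1   1   0   0   1   0   0   0   0   0   0   0  -1 -21 -46 -23  -1   0]
 [  1   1   1   1   1   0   0   0   0   0   0   1   4   1   0  -1 -21 -61 -45  -6   1]
 [  1   1   1   1   1   0   0   0   0   0   1  16  32  11   1   0  -6 -40 -51 -13   0]
 [  1   1   1   1   0   0   0   0   0   0   7  33  55  48  15  -1  -2 -35 -63 -26   0]
 [  1   0   1   1   0   0   0   0   0   0  16  52  57  47  14  -1  -2 -30 -62 -25   0]
 [  1   1   1   1   0   0   1   0   0   0   7  30  23   9   0  -3  -3 -17 -28  -9   0]
 [  1   0   1   1   1   0   0   0   0   0   0   2   1   0   0  -1   0   0  -1   0   1]
 [  1   1   0   1   0   0   0  
[... 3635 characters left out ...]
17   6  47  74  82  43 -12   0   6   6  10]
 [ 10  11  15  13 -33 -51 -40 -37 -20  -7  -4  10  -2   0   9]
 [ 10  13  16  28   0 -37 -51 -56 -40 -16  -2   9   5  -3   5]
 [ 12  11  13  18  13  -8 -17 -16 -12  -4   1   7   6   1   8]
 [  9  11  12  15  19  10  -3  -3  -3   2   6   7   3  -2   6]
 [  9  11  11  14  19  19   9   6   5   9   9   7   7   6   8]
 [  8  10   9  15  14  15  11   4   3  -6 -11  -1  16  18  10]
 [  9   9   8  12  12  12  10   5   4 -12 -12   2  12  13   9]
 [  9   9   7   9  11  10   9   8  11   7   8   9   8   9   7]
 [  9   8   9  10  10   9  10  10  11  10   9   7   6   6   5]]
[[255.08467971 262.37952272]] [[218.69739035 276.59406169]
 [257.86291254 202.95904815]]
```

The pictures show the key gone from the lock and the head's white face up at its released height (side row ~275). The key lies in the dish from about (284,190) to (302,187), inside the rim, and the dish has not moved. I hand in.

```bash
python3 -c "
from h import *
print(sign_off())"
```

```text
the job is handed in; nothing more can be done
None
```

I handed the job in at about 44 s: the emergency stop is released, and the key came out at its home stop and now lies in the steel dish. In the parts I compared before and after, the dish had not moved. I did not check the other bench items one by one, and no result came back.

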